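# Draw the dust filter from the leaning panels and seat it in the intake housing

### The arm

A 6-joint arm with a two-finger parallel gripper is mounted at the origin on the work surface. World frame = base frame: x ahead of the robot, y to its left, z up, the work surface at z = 0. Lengths are in m, angles in rad, forces in N, time in s.
With the tool pointing down it reaches from about 0.35 to 0.775 m from the base axis. Payload 5.5 kg.
Tool frame: the origin (TCP) lies midway between the tips of the shut fingers; the grasp point (between the pads) lies grasp_offset behind it (grasp_offset is the distance from the TCP to the grasp point, in m); z points along the fingers, y is the line along which they close (so a half turn about z gives the same grasp; the last joint's range is limited). The gripper opens to 85 mm and grips with 20 to 120 N. Pads are 22 mm wide; open, the fingers measure 114 mm over their backs; the gripper's body (76 mm by 85 mm) begins 54 mm behind the grasp point. The pads swing forward as they close: fully open they stand 13 mm farther back than shut.
Start: joints at [-1.244, 0.313, 0.046, 1.304, 0, 1.431], TCP at [0.259, -0.514, 0.231] pointing down, gripper open.
Joint ranges: [-2.76, 2.76], [-0.86, 1.69], [-1.03, 1.26], [-2.2, 2.34], [-1.47, 1.5], [-3.14, 3.14]. Speed limits (rad/s): [2.57, 2.57, 3.14, 3.14, 3.14, 3.14].

### API

Orientations are given as a unit quaternion [w, x, y, z].
In Python, from workcell import * gives the robot as it stands.
- The arm moves only by the tool step_arm, never from a script. Its argument "deltas" is a list of rows, each a list of 7 numbers: the shift along the world's x, y, z in mm, then the turn, a rotation vector about the world's x, y, z in degrees, then the gripper's target within -1 to 1 (fully open at 1, half-way at 0, shut at -1). A call has 1 to 5 rows; each row shifts and turns the commanded pose from where the row before left it; what a row does not reach is not made up. A row lasts 1/10 s, in which the tool goes at most 50 mm and 8.59 degrees, less where a joint would pass 70% of its speed; a pose out of reach is approached as far as the arm can. A call is refused whole if a number of a shift passes 50 or a number of a turn 8.59, either way. A call with a gripper value outside its range is refused whole. The fingers move at their own pace and stop on an object; "newtons" is the grip in N (left out, the last holds). Time passes only in rows, so rows that do not move let the fingers close. It gives the time, the measured TCP pose, the force, the opening and the grip force at its end, in the units of the state.
- get_state(): the state, without advancing time (a new reading comes with each control period).
- read_camera(name): name is "scene" or "top" or "wrist"; returns a dict with "image" (480x640x3 uint8, red, green, blue), "z_map" (480x640 float32, m along the optical axis (not along the pixel's ray), 0 where there is no reading), "K" (3x3 intrinsics, pixels), "world_from_camera" (4x4, takes a point from camera to world coordinates). Camera axes: x right, y down, z forward; pixel columns grow to the right and rows downward; lengths in m; the calibration is good to about 2 mm. A picture is of the moment at which its call begins.
- hand_in(): hands the job in; it is judged then, once.
The state is a dict: "clock": time; "joint_pos": joint angles; "qvel": joint speeds; "tau": joint torques, N m; "tcp_pos": TCP position; "orientation": TCP orientation; "wrist_force": force on the tool from outside, world axes, zero at the start; "ft_torque": the same for the moment, N m; "finger_gap": finger opening in m; "grip_force": force on a finger pad.
Only numpy, scipy, OpenCV 4.12 (cv2) and the standard library are available. Lean on these libraries where they do the work, as an engineer would, in place of code of your own. Each camera call takes 0.05 s, during which the arm holds its last target. There are 200 camera calls.

### The job

Three panels lean against the low white pump case. Draw out the dust filter, the one with the square handle standing up from its top edge, without toppling the other two, which stay leaning against the case where they are. Lower the filter gently, not dropping it, into the slot in the top of the grey air-intake housing until it stands on the slot's bottom, and let go.

Things in the scene. Friction and masses are not known exactly. Their poses are not given: they have to be found in the camera images.
- filter_handle (a point): Dust filter: aluminium-framed mesh panel 12 mm thick (x), 120 wide (y), 120 tall (z, up along the panel), about 0.25 kg, same both ways round. Mid-top it has a solid handle tab 12 thick, 60 wide, 60 tall; this point is the tab's centre, 150 mm above the filter's foot. It stands on the table at any place in the stack; only the tab rises above the other panels, free to pinch across its thickness.
- housing_slot (a point): Slot of the air-intake housing, a fixed grey box 54 x 166 mm, 105 mm high, with black louvre stripes, open on top. The slot is 34 mm wide (x), 146 long (y), 95 deep. The point is the centre of the slot's bottom, 10 mm above the table; z up. A filter standing in it may lean on a side; its handle and a strip of its mesh stick out.
- louvre: Louvred panel, white, no handle, 12 mm thick (x), 130 wide (y), 112 tall (z), 0.22 kg. Origin: centre of its foot. The three panels stand face to face, leaning about 14 degrees, tops to their -x, on the top edge of the pump case: a fixed white box 220 mm wide, 110 deep, 85 high on the robot's side. Panels outside the filter settle back by themselves once it is out.
- blank: Blank aluminium panel, no handle, 12 mm thick (x), 120 wide (y), 106 tall (z), 0.26 kg; leans in the same stack and stays there. Origin: centre of its foot.
There are look-alikes about, which are no part of the job. What is shaped like the part that bears filter_handle but brown or turquoise is not meant.

How it is judged:
At the end, for the whole second after the job is handed in: Filter released and at rest on the slot's bottom (handle centre 135-160 mm above it, within 45 mm across and 35 mm along), within 17 degrees of upright and 20 of the slot's direction; the other two panels at rest, under 34 degrees from vertical, feet moved under 40 mm (z of filter_handle in the frame of housing_slot between 0.135 and 0.16 m and x of filter_handle in the frame of housing_slot between -0.045 and 0.045 m and y of filter_handle in the frame of housing_slot between -0.035 and 0.035 m and angle between filter_handle's own z axis and vertical below 0.3 rad and angle between the y axis of filter_handle and the y axis of housing_slot, either way round below 0.35 rad and linear speed of each of filter, louvre, blank below 0.02 m/s and angle between each of louvre, blank's own z axis and vertical below 0.6 rad and distance of each of louvre, blank from where it was at the start of the episode below 0.04 m); the robot touches nothing.
It fails at once if one of the other two panels is toppled (more than 40 degrees from vertical) (angle between any of louvre, blank's own z axis and vertical above 0.7 rad).
It fails at once if the filter is dropped into the housing (falls more than about 40 mm: faster than 0.9 m/s within 60 mm of the slot's axis) (horizontal distance between filter_handle and housing_slot below 0.06 m and linear speed of filter above 0.9 m/s).
It also fails if it takes over 40 s, if anything falls off the work surface, if the arm or the gripper's body presses on something with over 40 N, if the wrist force passes 120 N, or if a joint passes its speed limit or range.

## Working session

There is one attempt and no reset: what is moved stays moved. The work goes in short steps, Python scripts to look and compute and a tool call to move; the robot and the scene stay as the last step left them, time stands still between calls to the robot, and variables do not carry over. Pictures are saved under pics/ and viewed, at most 10 in all, crops included, and the job is handed in when it is done.

Besides the shell and the picture viewer there is one more tool, called after ">>>" in YAML: its name, and indented under it one key for each argument. step_arm: Moves the arm, as the interface text tells. Its arguments: {"type":"object","properties":{"deltas":{"type":"array","items":{"type":"array","items":{"type":"number"}}},"newtons":{"type":"number"}},"required":["deltas"]}

```bash
mkdir -p pics; cat > h.py <<'E'
from workcell import *
import numpy as np, cv2
def cloud(c):
    z=c["z_map"];K=c["K"];v,u=np.mgrid[0:480,0:640]
    p=np.stack([(u-K[0,2])/K[0,0]*z,(v-K[1,2])/K[1,1]*z,z],-1)
    T=np.array(c["world_from_camera"]);w=p@T[:3,:3].T+T[:3,3];w[z<=0]=np.nan
    return w
def save(c,n): cv2.imwrite("pics/"+n,cv2.cvtColor(c["image"],cv2.COLOR_RGB2BGR))
E
python3 - <<'E'
from h import *
s=get_state();print(s)
for n in("scene","top"):
    c=read_camera(n);save(c,n+"1.png");np.savez(n+"1.npz",**c);print(np.round(c["world_from_camera"],3))
E
```

```text
{'clock': 0.0, 'joint_pos': array([-1.24359630e+00,  3.14036414e-01,  4.50068152e-02,  1.30360240e+00,
       -2.78544980e-05,  1.43119553e+00]), 'qvel': array([ 3.78280064e-04,  8.38478113e-04,  4.86822807e-05,  5.05413121e-05,
       -1.74325444e-03,  8.32783568e-04]), 'tau': array([-8.00325670e-04, -4.80630684e+01,  2.98528951e+01,  1.94742030e-02,
       -1.46228958e-04, -5.04622349e-06]), 'tcp_pos': array([ 0.2585895 , -0.51301277,  0.23039976]), 'orientation': array([-9.12495789e-04,  9.72885137e-01,  2.31286979e-01, -9.98324004e-05]), 'wrist_force': array([ 0.03854592, -0.42102734,  1.16313651]), 'ft_torque': array([-0.04393035,  0.03359729, -0.0050489 ]), 'grip_force': 0.0, 'finger_gap': 0.08533623395374734}
[[ 0.493  0.517 -0.7    1.274]
 [ 0.87  -0.291  0.398 -0.627]
 [ 0.003 -0.805 -0.593  0.891]
 [ 0.     0.     0.     1.   ]]
[[-0.071 -0.975  0.209  0.035]
 [-0.997  0.07  -0.011 -0.105]
 [-0.004 -0.21  -0.978  1.667]
 [ 0.     0.     0.     1.   ]]
```

View pics/scene1.png

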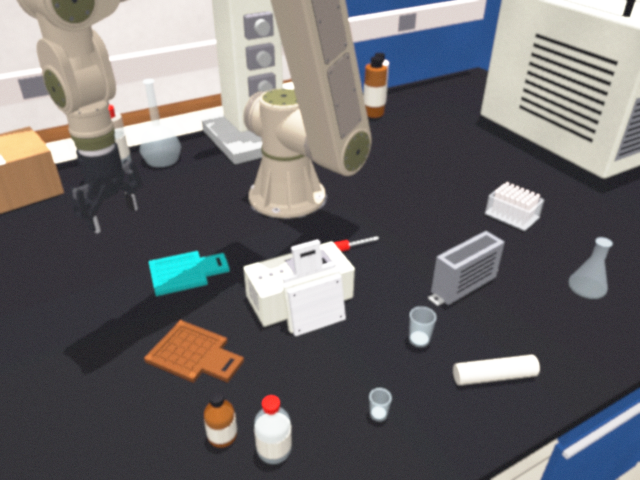

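View pics/top1.png

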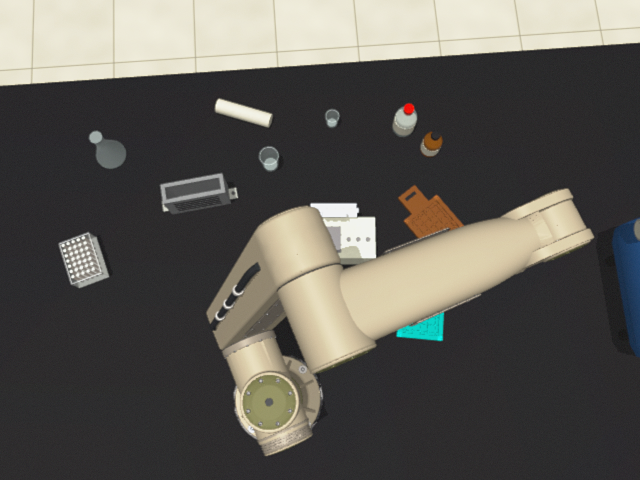

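The scene view shows the stack against the white case, with the filter's handle tab at about (307,258), and the grey housing at (468,268). In the top view the housing is at (197,193) and the arm covers part of the stack.

```bash
python3 - <<'E'
from h import *
c=np.load("scene1.npz");w=cloud(c);im=c["image"]
cv2.imwrite("pics/crop1.png",cv2.resize(cv2.cvtColor(im[225:345,235:395],cv2.COLOR_RGB2BGR),None,fx=5,fy=5,interpolation=cv2.INTER_CUBIC)[:600,:800])
for v in range(240,336,6): print(v,[tuple((np.round(w[v,u]*1000)).astype(int)) if np.isfinite(w[v,u,0]) else None for u in (285,297,306,315,325)])
# housing: rim top
for n,(r0,r1,c0,c1) in {"scene":(225,310,425,515),"top":(165,225,155,245)}.items():
    c=np.load(n+"1.npz");w=cloud(c)
    p=w[r0:r1,c0:c1].reshape(-1,3);q=p[(abs(p[:,2]-.105)<.006)]
    r=cv2.minAreaRect((q[:,:2]*1000).astype(np.float32));print(n,len(q),r,np.round(cv2.boxPoints(r)))
c=np.load("top1.npz");w=cloud(c)
for v in range(200,262,6): print(v,[tuple((np.round(w[v,u]*1000)).astype(int)) for u in (315,325,335,345,355,365)])
E
```

```text
240 [(np.int64(190), np.int64(-103), np.int64(-1)), (np.int64(201), np.int64(-74), np.int64(-5)), (np.int64(215), np.int64(-54), np.int64(-3)), (np.int64(229), np.int64(-35), np.int64(-1)), (np.int64(240), np.int64(-11), np.int64(-3))]
246 [(np.int64(216), np.int64(-117), np.int64(2)), (np.int64(431), np.int64(-193), np.int64(172)), (np.int64(444), np.int64(-178), np.int64(175)), (np.int64(450), np.int64(-160), np.int64(172)), (np.int64(360), np.int64(-82), np.int64(83))]
252 [(np.int64(236), np.int64(-127), np.int64(-1)), (np.int64(447), np.int64(-201), np.int64(170)), (np.int64(443), np.int64(-178), np.int64(158)), (np.int64(452), np.int64(-161), np.int64(158)), (np.int64(381), np.int64(-95), np.int64(85))]
258 [(np.int64(356), np.int64(-185), np.int64(85)), (np.int64(450), np.int64(-203), np.int64(157)), (np.int64(454), np.int64(-184), np.int64(152)), (np.int64(454), np.int64(-163), np.int64(144)), (np.int64(399), np.int64(-105), np.int64(84))]
264 [(np.int64(374), np.int64(-194), np.int64(83)), (np.int64(450), np.int64(-203), np.int64(141)), (np.int64(455), np.int64(-185), np.int
[... 5568 characters left out ...]
nt64(-205), np.int64(87)), (np.int64(370), np.int64(-232), np.int64(80)), (np.int64(367), np.int64(-258), np.int64(85))]
254 [(np.int64(217), np.int64(-117), np.int64(779)), (np.int64(218), np.int64(-132), np.int64(772)), (np.int64(220), np.int64(-147), np.int64(755)), (np.int64(355), np.int64(-204), np.int64(82)), (np.int64(352), np.int64(-230), np.int64(87)), (np.int64(351), np.int64(-256), np.int64(85))]
260 [(np.int64(208), np.int64(-116), np.int64(780)), (np.int64(208), np.int64(-131), np.int64(775)), (np.int64(210), np.int64(-146), np.int64(759)), (np.int64(345), np.int64(-205), np.int64(52)), (np.int64(341), np.int64(-231), np.int64(62)), (np.int64(340), np.int64(-257), np.int64(58))]
```

View pics/crop1.png

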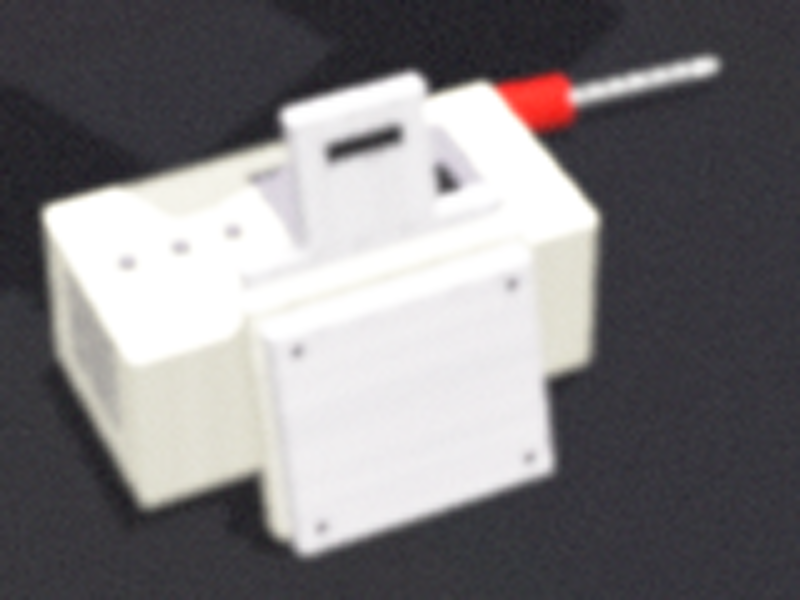

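The crop shows the tab at the top centre. The filter stands innermost against the case, with the louvre and then the blank outside it. The tab's front face fits z of about 116–175 mm, which agrees with the given sizes.

```bash
cat >> h.py <<'E'
from scipy.spatial.transform import Rotation as R
def q2R(q): return R.from_quat([q[1],q[2],q[3],q[0]])
def plane(p):
    for _ in range(3):
        m=p.mean(0);n=np.linalg.svd(p-m)[2][2];d=(p-m)@n;p=p[abs(d)<2*d.std()+1e-4]
    return m,n*np.sign(n[0]),d.std()
def goal(P,zt,yt):
    """print shift mm and rotvec deg from current state to tcp P with tool z zt, tool y yt"""
    zt=zt/np.linalg.norm(zt);yt=yt-zt*(yt@zt);yt/=np.linalg.norm(yt)
    G=R.from_matrix(np.stack([np.cross(yt,zt),yt,zt],1));s=get_state()
    print("shift",np.round((P-s["tcp_pos"])*1000,1),"rot",np.round((G*q2R(s["orientation"]).inv()).as_rotvec(degrees=True),2))
E
python3 - <<'E'
from h import *
print("off",grasp_offset)
c=np.load("scene1.npz");w=cloud(c)
for n,(r0,r1,c0,c1) in {"tab":(250,272,298,316),"blank":(292,322,298,330)}.items():
    m,nn,s=plane(w[r0:r1,c0:c1].reshape(-1,3));print(n,m,nn,s,"tilt",np.degrees(np.arcsin(nn[2])),"yaw",np.degrees(np.arctan2(nn[1],nn[0])))
for n in("scene","top"):
    w=cloud(np.load(n+"1.npz"))
    m=(w[...,2]>.135)&(w[...,2]<.172)&(w[...,0]>.4)&(w[...,0]<.49)&(w[...,1]>-.24)&(w[...,1]<-.13)
    p=w[m];print(n,len(p),np.percentile(p,[2,50,98],axis=0).round(4).tolist())
E
```

```text
off 0.0187Traceback (most recent call last):
  File "<stdin>", line 5, in <module>
  File "h.py", line 13, in plane
    m=p.mean(0);n=np.linalg.svd(p-m)[2][2];d=(p-m)@n;p=p[abs(d)<2*d.std()+1e-4]
                  ~~~~~~~~~~~~~^^^^^
    u, s, vh = gufunc(a, signature=signature)
               ~~~~~~^^^^^^^^^^^^^^^^^^^^^^^^
    raise LinAlgError("SVD did not converge")
numpy.linalg.LinAlgError: SVD did not converge
```

```bash
sed -i 's/^def plane(p):/def plane(p):\n    p=p[np.isfinite(p).all(1)]/; s/svd(p-m)\[/svd(p-m,full_matrices=False)[/' h.py
python3 - <<'E'
from h import *
c=np.load("scene1.npz");w=cloud(c)
for n,(r0,r1,c0,c1) in {"tab":(250,272,298,316),"blank":(292,322,298,330)}.items():
    m,nn,s=plane(w[r0:r1,c0:c1].reshape(-1,3));print(n,m,nn,s,"tilt",np.degrees(np.arcsin(nn[2])),"yaw",np.degrees(np.arctan2(nn[1],nn[0])))
for n in("scene","top"):
    w=cloud(np.load(n+"1.npz"))
    m=(w[...,2]>.135)&(w[...,2]<.172)&(w[...,0]>.4)&(w[...,0]<.49)&(w[...,1]>-.24)&(w[...,1]<-.13)
    p=w[m];print(n,len(p),np.percentile(p,[2,50,98],axis=0).round(4).tolist())
nn=np.array([np.cos(np.radians(14))*np.cos(np.radians(-3.3)),np.cos(np.radians(14))*np.sin(np.radians(-3.3)),np.sin(np.radians(14))])
t=np.array([np.sin(np.radians(-3.3))*-1,np.cos(np.radians(-3.3)),0]);u=np.cross(nn,t);print(u)
C=np.array([.448,-.183,.147])
for yy in(nn,-nn): goal(C+u*.1,-u,yy)
E
```

```text
tab [ 0.45368523 -0.18265971  0.14462463] [ 0.9714237  -0.06781525  0.22745787] 0.0016700963913172835 tilt 13.147451897127903 yaw -3.9933491961105023
blank [ 0.50061029 -0.19242336  0.05616417] [ 0.96758886 -0.06949293  0.24278084] 0.0015662728414490112 tilt 14.050726150169556 yaw -4.107970739203715
scene 475 [[0.4409, -0.2097, 0.1362], [0.4513, -0.1822, 0.1546], [0.4587, -0.1504, 0.1717]]
top 27 [[0.4339, -0.2078, 0.1644], [0.4393, -0.1771, 0.1698], [0.4488, -0.1497, 0.1718]]
[-0.24152074  0.013926    0.97029573]
shift [165.2 331.4  13.5] rot [ -8.11 -12.33  59.64]
shift [165.2 331.4  13.5] rot [  14.06   -9.21 -119.35]
```

>>> step_arm:
  deltas:
    - [20,41,6,-1,-1.5,7.4,1]
    - [20,41,6,-1,-1.5,7.4,1]
    - [20,41,6,-1,-1.5,7.4,1]
    - [20,41,6,-1,-1.5,7.4,1]
    - [20,41,0,-1,-1.5,7.4,1]
  newtons: 40

```text
clock: 0.6
tcp_pos: [0.3593, -0.3069, 0.2558]
orientation: [0.057, 0.845, 0.529, 0.053]
wrist_force: [1.4, -0.1, 0.7]
finger_gap: 0.0853
grip_force: 0.0
```

>>> step_arm:
  deltas:
    - [20,41,0,-1,-1.5,7.4,1]
    - [20,41,0,-1,-1.5,7.4,1]
    - [20,41,0,-1,-1.5,7.4,1]
    - [0,0,0,0,0,0,1]
    - [0,0,0,0,0,0,1]

```text
clock: 1.1
tcp_pos: [0.4187, -0.1845, 0.2552]
orientation: [0.088, 0.724, 0.679, 0.082]
wrist_force: [-0.2, 0.1, -0.4]
finger_gap: 0.0855
grip_force: 0.0
```

```bash
cat >> h.py <<'E'
a,b=np.radians(14),np.radians(-4)
nn=np.array([np.cos(a)*np.cos(b),np.cos(a)*np.sin(b),np.sin(a)]);t=np.array([-np.sin(b),np.cos(b),0]);u=np.cross(nn,t)
C=np.array([.447,-.180,.147])
E
python3 - <<'E'
from h import *
print(u);goal(C+u*.1,-u,nn)
c=read_camera("top");save(c,"top2.png");w=cloud(c)
c2=read_camera("wrist");save(c2,"w2.png");w2=cloud(c2)
for w in(w,w2):
    m=(w[...,2]>.12)&(w[...,2]<.185)&(w[...,0]>.42)&(w[...,0]<.49)&(w[...,1]>-.24)&(w[...,1]<-.13)
    p=w[m];print(len(p));
    if len(p):
        print(np.percentile(p,[2,50,98],axis=0).round(4).tolist())
        q=p[p[:,2]>.165]
        if len(q)>5: print(cv2.minAreaRect((q[:,:2]*1000).astype(np.float32)))
E
```

```text
[-0.24133259  0.01687562  0.97029573]
shift [  4.1   6.2 -11.2] rot [ 0.04 -0.23 -0.33]
0
2335
[[0.4344, -0.2054, 0.1315], [0.4415, -0.171, 0.1748], [0.4548, -0.1473, 0.1769]]
((440.67041015625, -177.23477172851562), (60.63615036010742, 13.047794342041016), 84.3514175415039)
```

View pics/w2.png

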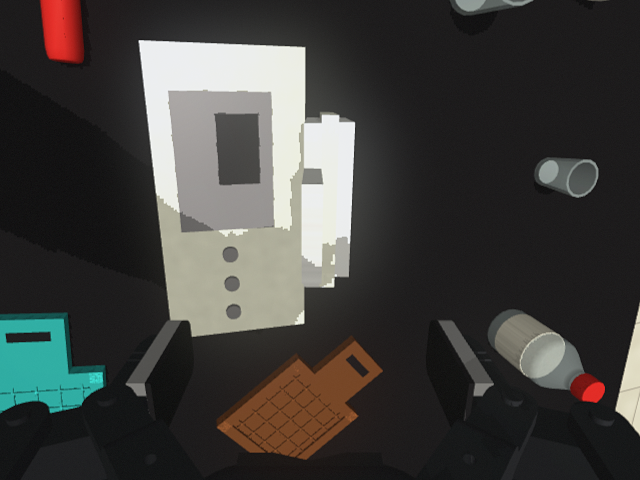

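The wrist view shows the tab at about (322,120)–(313,180) in front of the case. The top of the tab measures (0.441,-0.177,0.176), as predicted, so I go down onto it.

>>> step_arm:
  deltas:
    - [4,8,-11,0,-0.2,-0.3,1]
    - [8,-0.5,-32,0,0,0,1]
    - [8,-0.5,-32,0,0,0,1]
    - [7.5,-0.5,-30,0,0,0,1]
    - [4,-0.4,-16,0,0,0,1]

```text
clock: 1.7
tcp_pos: [0.449, -0.1803, 0.1314]
orientation: [0.088, 0.728, 0.675, 0.082]
wrist_force: [-0.1, 0.1, -0.2]
finger_gap: 0.0857
grip_force: 0.0
```

>>> step_arm:
  deltas:
    - [0,0,0,0,0,0,1]
    - [0,0,0,0,0,0,1]

```text
clock: 1.9
tcp_pos: [0.45, -0.1805, 0.1343]
orientation: [0.089, 0.727, 0.676, 0.083]
wrist_force: [-0.8, 0.4, 0.3]
finger_gap: 0.0856
grip_force: 0.0
```

```bash
python3 - <<'E'
from h import *
C[1]=-.178;goal(C-u*.0137,-u,nn)
c2=read_camera("wrist");save(c2,"w3.png")
E
```

```text
shift [ 0.4  2.3 -0.6] rot [-0.   -0.07  0.19]
```

View pics/w3.png

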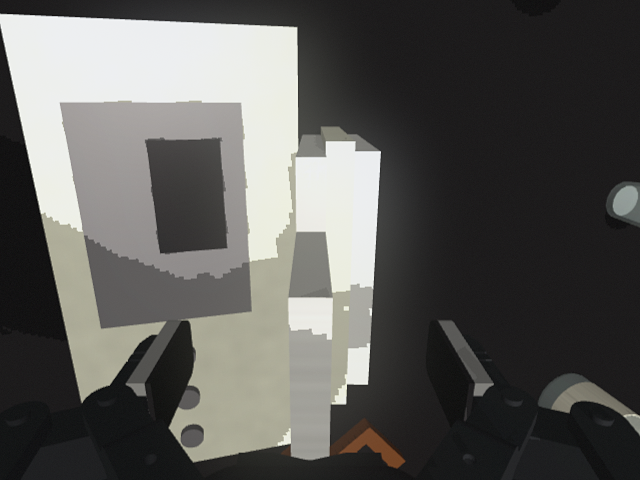

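The tab, with its top at about (310,300)–(310,455), is centred between the fingers at columns 185 and 435. I close on it.

>>> step_arm:
  deltas:
    - [0,2,0,0,0,0,0]
    - [0,0,0,0,0,0,-0.4]
    - [0,0,0,0,0,0,-0.7]
    - [0,0,0,0,0,0,-1]
    - [0,0,0,0,0,0,-1]
  newtons: 40

```text
clock: 2.45
tcp_pos: [0.4504, -0.1774, 0.1346]
orientation: [0.09, 0.726, 0.677, 0.083]
wrist_force: [-1.4, 0.2, -0.3]
finger_gap: 0.0122
grip_force: 0.0
```

>>> step_arm:
  deltas:
    - [0,0,0,0,0,0,-1]
    - [0,0,0,0,0,0,-1]
    - [0,0,0,0,0,0,-1]

```text
clock: 2.75
tcp_pos: [0.4506, -0.1775, 0.1347]
orientation: [0.09, 0.726, 0.677, 0.083]
wrist_force: [-1.0, 0.9, 4.1]
finger_gap: 0.0118
grip_force: 41.4
```

>>> step_arm:
  deltas:
    - [-1.2,0.1,5,0,0,0,-1]
    - [-2.4,0.2,9.7,0,0,0,-1]
    - [-2.4,0.2,9.7,0,0,0,-1]
    - [-2.4,0.2,9.7,0,0,0,-1]
    - [-2.4,0.2,9.7,0,0,0,-1]
  newtons: 60

```text
clock: 3.25
tcp_pos: [0.4392, -0.1765, 0.1789]
orientation: [0.089, 0.726, 0.677, 0.083]
wrist_force: [2.7, -0.5, -3.5]
finger_gap: 0.0116
grip_force: 58.9
```

>>> step_arm:
  deltas:
    - [-2.4,0.2,9.7,0,0,0,-1]
    - [-2.4,0.2,9.7,0,0,0,-1]
    - [-2.4,0.2,9.7,0,0,0,-1]
    - [-2.4,0.2,9.7,0,0,0,-1]
    - [-2.4,0.2,9.7,0,0,0,-1]

```text
clock: 3.75
tcp_pos: [0.4265, -0.1753, 0.2271]
orientation: [0.089, 0.726, 0.677, 0.082]
wrist_force: [-0.6, -1.0, -2.4]
finger_gap: 0.0117
grip_force: 59.4
```

>>> step_arm:
  deltas:
    - [-2.4,0.2,9.7,0,0,0,-1]
    - [-2.4,0.2,9.7,0,0,0,-1]
    - [-2.4,0.2,9.7,0,0,0,-1]
    - [-2.4,0.2,9.7,0,0,0,-1]
    - [-2.4,0.2,9.7,0,0,0,-1]

```text
clock: 4.25
tcp_pos: [0.4152, -0.1745, 0.276]
orientation: [0.089, 0.726, 0.677, 0.083]
wrist_force: [-0.4, -0.2, -1.9]
finger_gap: 0.0108
grip_force: 59.4
```

```bash
python3 - <<'E'
from h import *
s=get_state();print(s["tcp_pos"],s["finger_gap"],s["grip_force"],s["wrist_force"])
c2=read_camera("scene");save(c2,"s4.png")
E
```

```text
[ 0.41524293 -0.17451208  0.27595235] 0.010793905353894682 59.40490901470184 [-0.36911524 -0.24389919 -1.91383218]
```

View pics/s4.png

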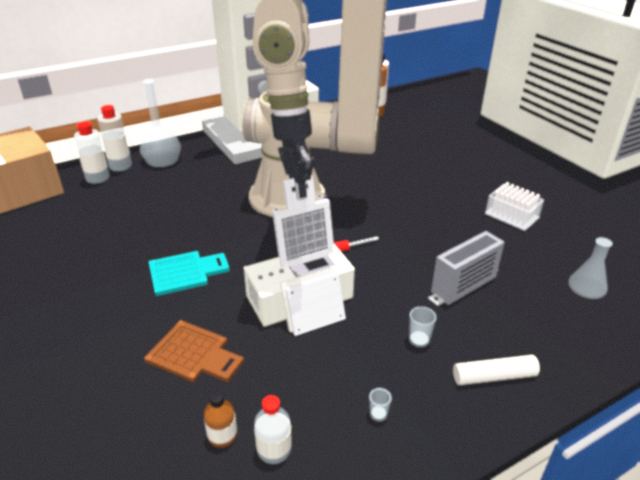

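The filter is out at scene (305,235). The louvre and blank still lean at (315,305). I take the filter to above the housing.

```bash
python3 - <<'E'
from h import *
b=np.radians(7.1);goal(np.array([.556,.185,.285]),np.array([0,0,-1.]),np.array([np.cos(b),np.sin(b),0]))
E
```

```text
shift [140.3 359.9   7.4] rot [-0.26 14.13 11.09]
```

>>> step_arm:
  deltas:
    - [0,5,12,0,0,0,-1]
    - [8,20,10,0,1.2,0.9,-1]
    - [12,30,5,0,1.2,0.9,-1]
    - [12,30,0,0,1.2,0.9,-1]
    - [12,30,0,0,1.2,0.9,-1]

```text
clock: 4.8
tcp_pos: [0.46, -0.0582, 0.303]
orientation: [0.058, 0.707, 0.702, 0.055]
wrist_force: [0.5, -0.6, -2.0]
finger_gap: 0.0116
grip_force: 59.4
```

>>> step_arm:
  deltas:
    - [12,30,0,0,1.2,0.9,-1]
    - [12,30,0,0,1.2,0.9,-1]
    - [12,30,0,0,1.2,0.9,-1]
    - [12,30,0,0,1.2,0.9,-1]
    - [12,30,0,0,1.2,0.9,-1]

```text
clock: 5.3
tcp_pos: [0.5198, 0.0923, 0.3025]
orientation: [0.019, 0.681, 0.732, 0.02]
wrist_force: [0.7, -0.1, -2.1]
finger_gap: 0.0112
grip_force: 59.4
```

>>> step_arm:
  deltas:
    - [12,30,0,0,1.2,0.9,-1]
    - [12,30,0,0,1.2,0.9,-1]
    - [8,20,0,0,0.8,0.7,-1]
    - [2,8,0,0,0,0,-1]
    - [0,0,0,0,0,0,-1]

```text
clock: 5.8
tcp_pos: [0.5535, 0.1796, 0.3017]
orientation: [-0.002, 0.665, 0.747, 0.001]
wrist_force: [-0.1, -0.6, -2.8]
finger_gap: 0.0116
grip_force: 59.4
```

```bash
python3 - <<'E'
from h import *
b=np.radians(7.1);goal(np.array([.556,.185,.285]),np.array([0,0,-1.]),np.array([np.cos(b),np.sin(b),0]))
s=get_state();print(s["tcp_pos"],s["finger_gap"],s["wrist_force"])
c=read_camera("scene");save(c,"s5.png");w=cloud(c)
c2=read_camera("wrist");save(c2,"w5.png");w2=cloud(c2)
for w in (w,w2):
    q=w[(abs(w[...,2]-.105)<.005)&(abs(w[...,0]-.556)<.07)&(abs(w[...,1]-.185)<.12)]
    print(len(q),cv2.minAreaRect((q[:,:2]*1000).astype(np.float32)) if len(q)>5 else 0)
    q=w[(w[...,2]>.155)&(w[...,2]<.25)&(abs(w[...,0]-.556)<.05)&(abs(w[...,1]-.185)<.09)]
    print(len(q))
    if len(q)>50:
        m,n,sd=plane(q);print(m,n,sd,np.percentile(q,[1,99],axis=0))
i=np.hstack([c["image"][60:380,380:600],c2["image"][::2,::2][:, :320]] ) if 0 else None
a=c["image"][80:320,380:560];a=cv2.resize(a,(360,480));bb=cv2.resize(c2["image"],(440,330));o=np.zeros((480,800,3),np.uint8);o[:,:360]=a;o[:330,360:]=bb
cv2.imwrite("pics/m5.png",o[...,::-1])
E
```

```text
shift [  2.5   5.4 -16.7] rot [-0.26 -0.05  0.45]
[0.55352855 0.17962409 0.30171592] 0.011557800174594533 [-0.09091088 -0.60031343 -2.78969564]
648 ((557.9402465820312, 185.03878784179688), (60.53337478637695, 171.15875244140625), 7.197268962860107)
1301
[0.55766567 0.17618356 0.20720421] [0.99316776 0.11582602 0.01421719] 0.0017048555722510065 [[0.54946507 0.11698954 0.16460807]
 [0.5673962  0.2375597  0.24934322]]
5087 ((557.6663208007812, 186.689697265625), (54.19186019897461, 165.60079956054688), 6.807584762573242)
341
[0.54695661 0.2380999  0.21425961] [ 0.1157831  -0.99326261 -0.00486351] 6.321068832969816e-05 [[0.54114439 0.2372918  0.16593246]
 [0.55282228 0.23891486 0.24974089]]
```

View pics/m5.png

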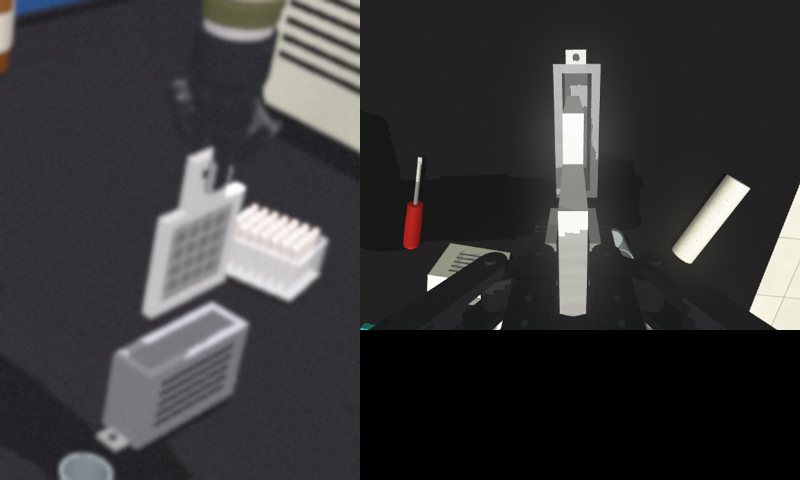

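The wrist rim fit is 54×166 mm at (0.558,0.187), yaw 6.8°, which matches the housing. The filter hangs at (0.552,0.178), so I shift it by (5,8) mm and lower it.

>>> step_arm:
  deltas:
    - [5,8,0,0,0,0.2,-1]
    - [0,0,-10,0,0,0,-1]
    - [0,0,-15,0,0,0,-1]
    - [0,0,-15,0,0,0,-1]
    - [0,0,-10,0,0,0,-1]

```text
clock: 6.4
tcp_pos: [0.5578, 0.1859, 0.2505]
orientation: [-0.002, 0.664, 0.747, 0.001]
wrist_force: [-0.1, 0.6, -2.6]
finger_gap: 0.0112
grip_force: 59.3
```

>>> step_arm:
  deltas:
    - [0,0,-10,0,0,0,-1]
    - [0,0,-10,0,0,0,-1]
    - [0,0,-10,0,0,0,-1]
    - [0,0,-10,0,0,0,-1]
    - [0,0,-10,0,0,0,-1]

```text
clock: 6.9
tcp_pos: [0.5585, 0.1865, 0.2014]
orientation: [-0.002, 0.664, 0.748, 0.002]
wrist_force: [-0.6, -0.3, -2.4]
finger_gap: 0.0111
grip_force: 59.3
```

```bash
python3 - <<'E'
from h import *
s=get_state();print(s["tcp_pos"],s["finger_gap"],s["wrist_force"])
c=read_camera("scene");w=cloud(c)
q=w[(w[...,2]>.12)&(w[...,2]<.18)&(abs(w[...,0]-.556)<.05)&(abs(w[...,1]-.185)<.09)]
m,n,sd=plane(q);print(m,n,sd,np.percentile(q,[1,99],axis=0))
E
```

```text
[0.55852852 0.18649919 0.20139396] 0.011097980361984366 [-0.59472907 -0.27491339 -2.41702569]
[0.56293185 0.18261786 0.1502666 ] [ 0.99295003  0.11472834 -0.02979323] 0.0016704588245503324 [[0.55472172 0.12354418 0.12140067]
 [0.57276558 0.24455128 0.17965212]]
```

The filter is in the slot with no contact. I continue down.

>>> step_arm:
  deltas:
    - [0,0,-10,0,0,0,-1]
    - [0,0,-10,0,0,0,-1]
    - [0,0,-10,0,0,0,-1]
    - [0,0,-8,0,0,0,-1]
    - [0,0,-5,0,0,0,-1]

```text
clock: 7.45
tcp_pos: [0.558, 0.1864, 0.158]
orientation: [-0.002, 0.664, 0.748, 0.001]
wrist_force: [0.1, -0.3, -2.7]
finger_gap: 0.0118
grip_force: 59.4
```

>>> step_arm:
  deltas:
    - [0,0,-3,0,0,0,-1]
    - [0,0,-2,0,0,0,-1]
    - [0,0,0,0,0,0,-1]

```text
clock: 7.75
tcp_pos: [0.5585, 0.1865, 0.1541]
orientation: [-0.002, 0.664, 0.748, 0.002]
wrist_force: [0.8, -0.5, -1.5]
finger_gap: 0.0113
grip_force: 59.4
```

>>> step_arm:
  deltas:
    - [0,0,-2,0,0,0,-1]
    - [0,0,-2,0,0,0,-1]
    - [0,0,0,0,0,0,-1]

```text
clock: 8.05
tcp_pos: [0.5584, 0.1865, 0.15]
orientation: [-0.002, 0.664, 0.748, 0.002]
wrist_force: [0.0, -1.0, -1.8]
finger_gap: 0.0111
grip_force: 59.4
```

>>> step_arm:
  deltas:
    - [0,0,-1.5,0,0,0,-1]
    - [0,0,-1,0,0,0,-1]
    - [0,0,0,0,0,0,-1]

```text
clock: 8.35
tcp_pos: [0.5586, 0.1865, 0.1478]
orientation: [-0.002, 0.664, 0.748, 0.002]
wrist_force: [-0.3, 0.6, -1.3]
finger_gap: 0.0112
grip_force: 59.6
```

>>> step_arm:
  deltas:
    - [0,0,-1.5,0,0,0,-1]
    - [0,0,-1,0,0,0,-1]
    - [0,0,0,0,0,0,-1]

```text
clock: 8.65
tcp_pos: [0.5589, 0.187, 0.1476]
orientation: [-0.001, 0.664, 0.748, 0.003]
wrist_force: [-3.1, 1.2, 11.3]
finger_gap: 0.0114
grip_force: 61.4
```

>>> step_arm:
  deltas:
    - [0,0,-1,0,0,0,-1]
    - [0,0,-1,0,0,0,-1]
    - [0,0,0,0,0,0,-1]

```text
clock: 8.95
tcp_pos: [0.5592, 0.1872, 0.1476]
orientation: [-0.0, 0.664, 0.748, 0.004]
wrist_force: [-6.0, 1.9, 21.3]
finger_gap: 0.0108
grip_force: 62.8
```

The filter is on the bottom: force is rising and z has stopped. I relieve the load, open slowly and retreat up.

>>> step_arm:
  deltas:
    - [0,0,3.5,0,0,0,-1]
    - [0,0,0,0,0,0,-1]
    - [0,0,0,0,0,0,-0.6]
    - [0,0,0,0,0,0,-0.3]
    - [0,0,0,0,0,0,0]
  newtons: 20

```text
clock: 9.45
tcp_pos: [0.5583, 0.1864, 0.146]
orientation: [-0.002, 0.664, 0.748, 0.001]
wrist_force: [0.5, -0.0, -0.5]
finger_gap: 0.0417
grip_force: 0.0
```

>>> step_arm:
  deltas:
    - [0,0,0,0,0,0,0.5]
    - [0,0,0,0,0,0,1]
    - [0,0,0,0,0,0,1]
    - [0,0,0,0,0,0,1]
    - [0,0,5,0,0,0,1]

```text
clock: 9.95
tcp_pos: [0.558, 0.1864, 0.1511]
orientation: [-0.002, 0.664, 0.748, 0.001]
wrist_force: [0.6, 0.3, 0.6]
finger_gap: 0.0852
grip_force: 0.0
```

>>> step_arm:
  deltas:
    - [0,0,20,0,0,0,1]
    - [0,0,30,0,0,0,1]
    - [0,0,30,0,0,0,1]
    - [0,0,30,0,0,0,1]
    - [0,0,0,0,0,0,1]

```text
clock: 10.45
tcp_pos: [0.5606, 0.1869, 0.2669]
orientation: [0.001, 0.664, 0.748, 0.005]
wrist_force: [0.8, -0.1, 0.4]
finger_gap: 0.0854
grip_force: 0.0
```

```bash
python3 - <<'E'
from h import *
s=get_state();print(s["clock"],s["tcp_pos"],s["finger_gap"],s["wrist_force"])
c=read_camera("scene");save(c,"s6.png");w=cloud(c)
q=w[(w[...,2]>.125)&(w[...,2]<.195)&(abs(w[...,0]-.556)<.06)&(abs(w[...,1]-.185)<.09)]
m,n,sd=plane(q);print(m,n,sd,np.percentile(q,[1,99],axis=0))
m,n,sd=plane(w[292:322,298:330].reshape(-1,3));print("blank",m,n,sd)
E
```

```text
10.45 [0.560583   0.18691959 0.26692733] 0.08543045429943218 [ 0.75693465 -0.08144793  0.37973772]
[0.56458486 0.18035654 0.15699464] [0.99668383 0.08071716 0.01029932] 0.0024026410444347476 [[0.55038552 0.12596935 0.12562727]
 [0.57121029 0.24077849 0.19138149]]
blank [ 0.49576679 -0.1887976   0.0504551 ] [ 0.92692611 -0.06458195  0.36964465] 0.0017437866264885947
```

View pics/s6.png

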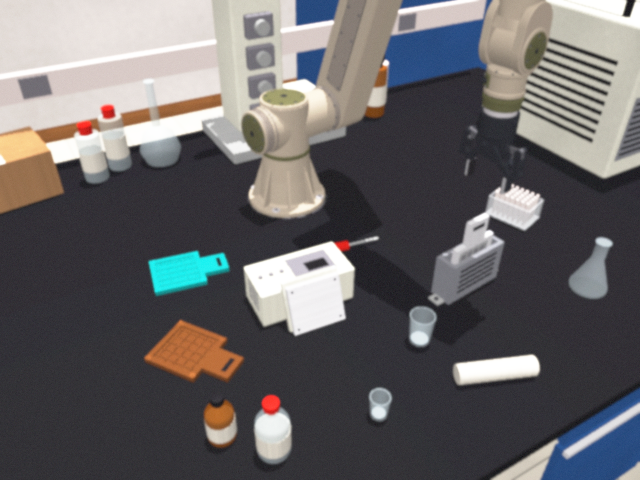

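The filter stands upright in the slot at (470,250). The other two panels lean on the case at about 21° (315,305), and the gripper is clear. I let it settle and hand in.

>>> step_arm:
  deltas:
    - [0,0,0,0,0,0,1]
    - [0,0,0,0,0,0,1]
    - [0,0,0,0,0,0,1]
    - [0,0,0,0,0,0,1]
    - [0,0,0,0,0,0,1]

```text
clock: 11.0
tcp_pos: [0.5582, 0.1865, 0.261]
orientation: [-0.002, 0.664, 0.748, 0.001]
wrist_force: [-0.3, -0.3, 0.7]
finger_gap: 0.0854
grip_force: 0.0
```

```bash
python3 -c "
from workcell import *
print(hand_in())"
```

```text
the job is handed in; nothing more can be done
None
```

The dust filter stands released on the bottom of the housing slot, the louvre and blank still lean against the case at about 21°, and the job was handed in at about 11 s; no verdict came back.

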